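# Roll the rolling pin onto the board's line

## Task

Park the rolling pin on the pastry board: with fingertips on top of its barrel, push it sideways so that it rolls (does not just slide) over the board until it lies still along the dark line, with the line under the middle of its barrel, then let go of it. Do not lift the pin off the board, and leave the sauce dish, the wooden cup and the glass where they stand.

Things in the scene. Friction and masses are not known exactly. Their poses are not given: they have to be found in the camera images.
- pin: wooden rolling pin, 0.2 kg, lying loose on the board 70 to 110 mm to either side of the line; barrel 46 mm thick, 170 mm long, with a 44 mm handle at each end (258 mm in all). Origin on its axis at mid-length, 41 mm above the worktop (top of barrel 64 mm). y runs along the pin; x and z turn as it rolls (z up at the start). A finger on top moves twice as far as the pin; left alone it stops in a few mm
- board: pale wooden pastry board fixed to the worktop, 300 mm (x) by 320 mm (y) and 18 mm thick; origin at the centre of its underside, x across the line, y along the line, z up
- line (a point): the middle of the line: a dark straight line 3 mm wide and 312 mm long drawn on the board's top along the middle of the board; this point is 18 mm above the worktop; x points across the line, y along it, z up
- dish: bystander: small white sauce dish, 74 mm across, 20 mm high, standing on the board on the other side of the line from the pin, its centre 70 to 110 mm from the line; origin at the centre of its underside
- cup: bystander: pale wooden cup, 52 mm across, 53 mm high, on the worktop to the left of the board; origin at the centre of its underside
- glass: bystander: small clear glass, 51 mm across, 59 mm high, on the worktop to the right of the board; origin at the centre of its underside

How it is judged:
By the outcome, as a careful person would: the job done as asked, in the order asked, and still so for the second after the job is handed in, with the robot touching nothing.
It also fails if it takes over 58 s, if anything falls off the work surface, if the arm or the gripper's body presses on something with over 40 N, if the wrist force passes 120 N, or if a joint passes its speed limit or range.

## Robot

A 6-joint arm with a two-finger parallel gripper is mounted at the origin on a cart in front of the work surface, level with it; the furniture and walls round the work are solid. World frame = base frame: x ahead of the robot, y to its left, z up, the work surface at z = 0. Lengths are in m, angles in rad, forces in N, time in s.
With the tool pointing down it reaches from about 0.275 to 0.825 m from the base axis. Payload 5.2 kg.
Tool frame: the origin (TCP) lies at the very end of the fingers, on their centre line; the grasp point (between the pads) lies 19 mm behind it; z points along the fingers, y is the line along which they close (so a half turn about z gives the same grasp; the last joint's range is limited). The gripper opens to 93 mm and grips with 3 to 60 N. Pads are 15 mm wide; open, the fingers measure 128 mm over their backs; the gripper's body (75 mm by 188 mm) begins 65 mm behind the grasp point.
Start: joints at [1.042, 0.259, 1.535, -0, 1.348, -0.203], TCP at [0.176, 0.521, 0.219] pointing down, gripper open.
Joint ranges: [-3.14, 3.14], [-0.91, 2.08], [0.19, 2.58], [-1.22, 4.36], [0.22, 2.71], [-3.12, 3.12]. Speed limits (rad/s): [2.57, 2.57, 3.14, 3.14, 3.14, 3.14].

## Interface

Orientations are given as a unit quaternion [x, y, z, w].
In Python, from station import * gives the robot as it stands.
- The arm moves only by the shell command python3 -m jog 'ROWS' [FORCE]. ROWS is text: rows parted by semicolons, each of 7 numbers parted by spaces: the shift along the tool's x, y, z in m, then the turn, a rotation vector about the tool's x, y, z in rad, then the gripper command: -1 is shut, 1 is fully open, values between are in proportion. In form: x y z wx wy wz claw; .... A call has 1 to 5 rows; each row is the pose to reach, as a shift and turn from the pose commanded when the call began, along the tool's axes at that moment; what a row does not reach only later rows make up. A row lasts 1/10 s, in which the tool goes at most 50 mm and 8.59 degrees, less where a joint would pass 70% of its speed; a pose out of reach is approached as far as the arm can. A call with a gripper value outside its range is refused whole. The fingers move at their own pace and stop on an object; FORCE is the grip in N (left out, the last holds). Time passes only in rows, so rows that repeat a pose let the fingers close. It gives the time, the measured TCP pose, the force, the opening and the grip force at its end, in the units of the state.
- observe(): the state, without advancing time (a new reading comes with each control period).
- grab_frame(name): name is "scene" or "top"; returns the picture (480x640x3 uint8, red, green, blue); there is no depth.
- camera_info(name): a dict with "camera_matrix" (3x3 intrinsics, pixels), "k1" (the pictures are not rectified: a ray, as slopes to the right and down, at radius r is drawn at 1 + k1 r^2 times it, then the intrinsics apply), "world_from_camera" (4x4, takes a point from camera to world coordinates). Camera axes: x right, y down, z forward; pixel columns grow to the right and rows downward; lengths in m; the calibration is good to about 2 mm. A picture is of the moment at which its call begins. camera_info takes no time and is no camera call.
- sign_off(): hands the job in; it is judged then, once.
Trained networks look in the newest picture that a camera, given by its name, has taken for a name from the list of things; names that differ only in an ending like _2 or _b are one class to them, and where a whole thing is asked for, a point or a joint stands for the part that bears it (a point fixed in the world has none). Each returns a list of dicts, best first, with "confidence" (0 to 1); they miss things now and then, are a little off and sometimes report something else, mostly with a low value. They report only what shows in the picture. A call takes as long as a camera call.
- recognise(name, camera): "rect" ([left, top, right, bottom] in pixels, round what is visible of it).
- mark_of(name, camera): "point" ([column, row] in pixels: a listed point, or the origin of a listed thing).
The state is a dict: "clock": time; "joint_positions": joint angles; "qvel": joint speeds; "joint_torque": joint torques, N m; "tcp_pos": TCP position; "tcp_rot": TCP orientation; "force": force on the tool from outside, world axes, zero at the start; "ft_torque": the same for the moment, N m; "width": finger opening in m; "finger_force": force on a finger pad.
Only numpy, scipy, OpenCV 4.12 (cv2) and the standard library are available. Lean on these libraries where they do the work, as an engineer would, in place of code of your own. Each camera call takes 0.05 s, during which the arm holds its last target. There are 200 camera calls.

## Working session

There is one attempt and no reset: what is moved stays moved. The work goes in short steps, Python scripts to look and compute and a shell command to move; the robot and the scene stay as the last step left them, time stands still between calls to the robot, and variables do not carry over. Pictures are saved under pics/ and viewed, at most 10 in all, crops included, and the job is handed in when it is done.

```bash
mkdir -p pics; cat > h.py <<'E'
from station import *
import numpy as np, cv2
from scipy.spatial.transform import Rotation as R
def ray(cam,px):
    c=camera_info(cam);K=np.array(c["camera_matrix"]);T=np.array(c["world_from_camera"])
    d=np.linalg.solve(K,[px[0],px[1],1])[:2];u=d.copy()
    for _ in range(20):u=d/(1+c["k1"]*(u@u))
    return T[:3,3],T[:3,:3]@np.r_[u,1]
def at(cam,px,z):
    o,d=ray(cam,px);return o+d*(z-o[2])/d[2]
def shot(cam,name):
    im=grab_frame(cam);cv2.imwrite(f"pics/{name}.png",im[:,:,::-1]);return im
E
python3 - <<'E'
from h import *
for c in("top","scene"):
    shot(c,c+"0")
    print(c,np.round(camera_info(c)["world_from_camera"],3).tolist())
    for n,z in(("pin",.041),("line",.018),("board",0),("dish",.018),("cup",0),("glass",0)):
        for m in mark_of(n,c)[:2]: print(n,m["confidence"],np.round(m["point"]),np.round(at(c,m["point"],z),4))
s=observe();print(s["clock"],s["tcp_pos"],R.from_quat(s["tcp_rot"]).as_matrix().round(3).tolist(),s["width"])
E
```

```text
top [[0.007, -0.997, 0.083, 0.496], [-1.0, -0.008, -0.011, 0.047], [0.012, -0.083, -0.997, 0.941], [0.0, 0.0, 0.0, 1.0]]
pin 0.63 [343. 195.] [ 0.6629 -0.0051  0.041 ]
line 0.85 [330. 234.] [0.5864 0.0211 0.018 ]
board 0.76 [324. 235.] [0.5855 0.0324 0.    ]
dish 0.82 [317. 264.] [0.5237 0.0469 0.018 ]
cup 0.75 [425. 254.] [ 0.5473 -0.1817  0.    ]
cup 0.65 [232. 219.] [0.6186 0.2278 0.    ]
glass 0.94 [424. 254.] [ 0.5465 -0.1783  0.    ]
scene [[0.617, -0.61, 0.498, 0.164], [-0.787, -0.48, 0.387, -0.287], [0.003, -0.63, -0.776, 0.7], [0.0, 0.0, 0.0, 1.0]]
pin 0.74 [359. 229.] [ 0.6665 -0.0058  0.041 ]
line 0.78 [318. 258.] [0.5877 0.0224 0.018 ]
board 0.75 [316. 266.] [0.5811 0.0229 0.    ]
dish 0.59 [285. 277.] [0.5216 0.0417 0.018 ]
cup 0.95 [244. 203.] [0.6162 0.2217 0.    ]
cup 0.32 [404. 346.] [ 0.5444 -0.1778  0.    ]
glass 0.9 [405. 349.] [ 0.5413 -0.181   0.    ]
0.7 [0.17602827 0.52109464 0.21869152] [[-0.947, 0.32, 0.0], [0.32, 0.947, 0.0], [-0.0, 0.0, -1.0]] 0.09327443565647889
```

View pics/top0.png

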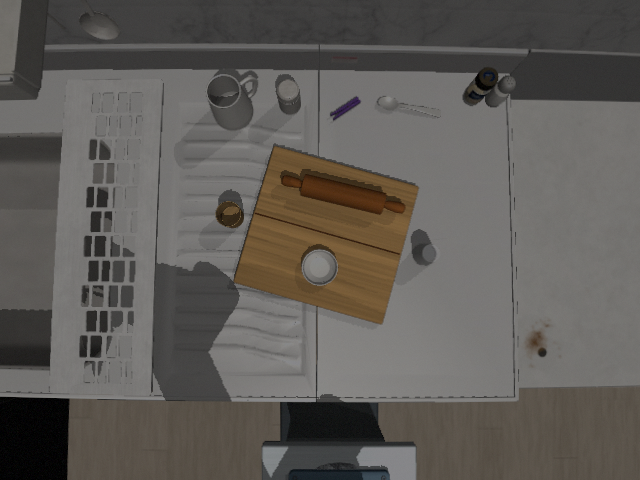

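View pics/scene0.png

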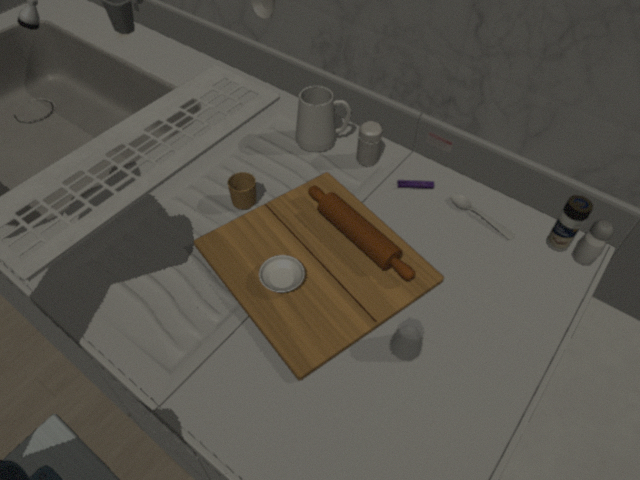

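Top view: the pin's middle is near (343,195), above the line, which runs (254,213)–(399,254). The dish is at (320,266), the cup at (229,214) and the glass at (425,254). The "cup" hit at (425,254) is really the glass. Next I measure the axes of the line and the pin.

```bash
cat >> h.py <<'E'
def tls(P):
    P=np.array(P);c=P.mean(0);v=np.linalg.svd(P-c)[2][0];return c,v*np.sign(v[1])
def line_fit(im):  # dark line on the board, top picture 0
    g=cv2.cvtColor(im,cv2.COLOR_RGB2GRAY).astype(float);P=[]
    for c in range(262,394,3):
        r0=213+(c-254)*41/145;rr=np.arange(int(r0)-5,int(r0)+7)
        k=g[rr,c];w=np.clip(np.median(k)-8-k,0,None)
        if w.sum()>5:P.append(at("top",(c,(w*rr).sum()/w.sum()),.018)[:2])
    return tls(P),len(P)
def pin_mask(im):
    h=cv2.cvtColor(im,cv2.COLOR_RGB2HSV).astype(int)
    m=((im[...,0].astype(int)>1.9*im[...,1])&(im[...,0]>50)).astype(np.uint8)
    m[:140]=0;m[330:]=0;m[:,:250]=0;m[:,430:]=0
    n,l,s,_=cv2.connectedComponentsWithStats(m);k=1+np.argmax(s[1:,4])
    return (l==k).astype(np.uint8)
E
python3 - <<'E'
from h import *
im=cv2.imread("pics/top0.png")[:,:,::-1].copy()
print(im[190,345],im[170,300],im[181,292],im[206,398])
(c,v),n=line_fit(im);print("line",c,v,n,np.degrees(np.arctan2(v[0],v[1])))
m=pin_mask(im);ys,xs=np.nonzero(m);print(len(xs),xs.min(),xs.max(),ys.min(),ys.max())
P=[at("top",p,.041)[:2] for p in zip(xs,ys)];p,u=tls(P)
t=(np.array(P)-p)@u;print("pin",p,u,np.degrees(np.arctan2(u[0],u[1])),"ext",t.min(),t.max(),"mid",p+u*(t.min()+t.max())/2)
nn=np.array([v[1],-v[0]]);w=(np.array(P)-p)@nn;print("dist pin",(p-c)@nn,"width",w.min(),w.max(),"dish",(np.array([.5225,.044])-c)@nn,"along",(p-c)@v)
o=im.copy();o[m>0]=[0,255,0];cv2.imwrite("pics/m0.png",cv2.resize(o[130:340,220:450,::-1],None,fx=2,fy=2))
E
```

```text
[79 45 20] [111  85  54] [89 52 24] [93 54 25]
line [0.58755895 0.02779777] [0.26654223 0.96382324] 44 15.458612660477929
2 314 314 177 178
pin [0.69917796 0.05442751] [0.99996144 0.00878225] 89.49680768313682 ext -0.0010386446824124534 0.0010386446824124534 mid [0.69917796 0.05442751]
dist pin 0.10048304464778943 width -0.00099859997574005 0.000998599975740048 dish -0.06702390229467838 along 0.055417543016316365
```

View pics/m0.png

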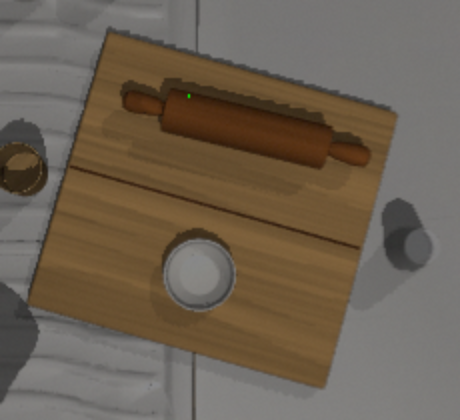

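The crop shows the line and pin clearly, but my colour threshold was too strict: the pin's R/G is about 1.75 and the board's about 1.3. I'm setting it to 1.55.

```bash
sed -i 's/>1.9\*/>1.55*/' h.py; cat >> h.py <<'E'
C=np.array([.58756,.0278]);V=np.array([.26654,.96382]);N=np.array([V[1],-V[0]])
def pin(im):
    m=pin_mask(im);ys,xs=np.nonzero(m)
    P=np.array([at("top",p,.041)[:2] for p in zip(xs,ys)]);p,u=tls(P);t=(P-p)@u;q=np.array([u[1],-u[0]]);w=(P-p)@q
    # barrel only: mid of width per slice, mid of ends
    mid=p+u*(t.min()+t.max())/2
    print("n",len(xs),"pin mid",mid.round(4),"len",(t.max()-t.min()).round(4),"wid",w.min().round(4),w.max().round(4),"dist",((mid-C)@N).round(4),"cent dist",((p-C)@N).round(4),"along",((mid-C)@V).round(4),"yaw rel line deg",np.degrees(np.arctan2(u[0],u[1])-np.arctan2(V[0],V[1])).round(2))
    return mid,u
E
python3 - <<'E'
from h import *
im=cv2.imread("pics/top0.png")[:,:,::-1].copy()
mid,u=pin(im)
s=observe();Rm=R.from_quat(s["tcp_rot"]).as_matrix()
print("tool shift to pin, top .09:",Rm.T@(np.r_[mid,.09]-s["tcp_pos"]))
print("tool yaw err deg",np.degrees(np.arctan2(Rm[0,1],Rm[1,1])-np.arctan2(u[0],u[1])))
E
```

```text
n 2121 pin mid [ 0.6653 -0.0038] len 0.2571 wid -0.0222 0.0228 dist 0.0834 cent dist 0.0834 along -0.0097 yaw rel line deg -2.4
tool shift to pin, top .09: [-0.63152949 -0.34067895  0.1286836 ]
tool yaw err deg 5.609539975235821
```

```bash
python3 -m jog '-0.632 -0.341 0.08 0 0 0 1;-0.632 -0.341 0.08 0 0 0 1;-0.632 -0.341 0.08 0 0 0 1;-0.632 -0.341 0.08 0 0 0 1;-0.632 -0.341 0.08 0 0 0 1'
python3 - <<'E'
from h import *
s=observe();Rm=R.from_quat(s["tcp_rot"]).as_matrix()
print(s["tcp_pos"],"shift to pin -7mm, z.09",Rm.T@(np.array([.6653,-.0038,.09])-s["tcp_pos"])-[.007,0,0])
E
```

```text
clock: 1.2
tcp_pos: [0.3465, 0.3379, 0.191]
tcp_rot: [0.162, 0.987, 0.0, 0.0]
force: [0.8, 0.3, 0.3]
width: 0.093
finger_force: 0.0
[0.34647895 0.33787998 0.19104781] shift to pin -7mm, z.09 [-0.41824423 -0.22193048  0.10113246]
```

```bash
python3 -m jog '-0.418 -0.222 0.06 0 0 0 1;-0.418 -0.222 0.06 0 0 0 1;-0.418 -0.222 0.06 0 0 0 1;-0.418 -0.222 0.06 0 0 0 1;-0.418 -0.222 0.06 0 0 0 1'
python3 -m jog '-0.2 -0.1 0.03 0 0 0 1;-0.2 -0.1 0.03 0 0 -0.098 1;-0.2 -0.1 0.03 0 0 -0.098 1;-0.2 -0.1 0.03 0 0 -0.098 1;-0.2 -0.1 0.03 0 0 -0.098 1'
python3 - <<'E'
from h import *
s=observe();Rm=R.from_quat(s["tcp_rot"]).as_matrix()
print(s["tcp_pos"],Rm.round(3).tolist(),"shift to pin -7mm, z.09",Rm.T@(np.array([.6653,-.0038,.08])-s["tcp_pos"])-[.007,0,0])
E
```

```text
clock: 1.7
tcp_pos: [0.517, 0.1572, 0.1595]
tcp_rot: [0.162, 0.987, 0.0, 0.0]
force: [-0.3, 0.6, -0.5]
width: 0.0928
finger_force: 0.0
clock: 2.2
tcp_pos: [0.6754, -0.0035, 0.1284]
tcp_rot: [0.115, 0.993, -0.0, 0.0]
force: [0.5, 0.3, -0.2]
width: 0.093
finger_force: 0.0
[ 0.67537206 -0.00347852  0.1284497 ] [[-0.974, 0.228, 0.0], [0.228, 0.974, -0.001], [-0.001, -0.001, -1.0]] shift to pin -7mm, z.09 [ 0.00276279 -0.00257629  0.04844558]
```

```bash
python3 -m jog '0.003 -0.003 0.045 0 0 0 1;0.003 -0.003 0.055 0 0 0 1;0.003 -0.003 0.06 0 0 0 1;0.003 -0.003 0.062 0 0 0 1;0.003 -0.003 0.0635 0 0 0 1'
python3 -m jog '0 0 0.0005 0 0 0 1;0 0 0.001 0 0 0 1;0 0 0.001 0 0 0 1'
```

```text
clock: 2.7
tcp_pos: [0.6704, -0.0013, 0.0677]
tcp_rot: [0.113, 0.994, -0.0, 0.001]
force: [0.5, -0.8, 0.1]
width: 0.093
finger_force: 0.0
clock: 3.0
tcp_pos: [0.6699, -0.0018, 0.0658]
tcp_rot: [0.113, 0.994, -0.0, 0.001]
force: [0.9, -0.5, -0.3]
width: 0.0927
finger_force: 0.0
```

```bash
python3 -m jog '0 0 0.001 0 0 0 1;0 0 0.001 0 0 0 1'
python3 -m jog '0 0 0.001 0 0 0 1;0 0 0.001 0 0 0 1'
python3 -m jog '0 0 0.0007 0 0 0 1;0 0 0.0007 0 0 0 1'
```

```text
clock: 3.2
tcp_pos: [0.6698, -0.002, 0.0643]
tcp_rot: [0.114, 0.994, -0.0, 0.0]
force: [0.4, 0.6, 1.4]
width: 0.0931
finger_force: 0.4
clock: 3.4
tcp_pos: [0.6706, -0.0022, 0.0642]
tcp_rot: [0.114, 0.994, -0.0, 0.001]
force: [0.9, -0.3, 5.5]
width: 0.093
finger_force: 2.5
clock: 3.6
tcp_pos: [0.6711, -0.0023, 0.0642]
tcp_rot: [0.114, 0.994, -0.0, 0.002]
force: [0.5, 0.5, 6.9]
width: 0.0935
finger_force: 3.7
```

```bash
python3 -m jog '0.006 0 0.0003 0 0 0.006 1;0.012 0 0.0003 0 0 0.012 1;0.018 0 0.0003 0 0 0.018 1;0.023 0 0.0003 0 0 0.024 1;0.027 0 0.0003 0 0 0.028 1'
python3 - <<'E'
from h import *
pin(shot("top","t1"));s=observe();print(s["tcp_pos"],s["force"],((s["tcp_pos"][:2]-C)@N))
for m in mark_of("pin","top")[:1]: print((at("top",m["point"],.041)[:2]-C)@N)
E
```

```text
clock: 4.1
tcp_pos: [0.6447, 0.0041, 0.064]
tcp_rot: [0.127, 0.992, 0.0, 0.002]
force: [-0.4, 0.2, 7.5]
width: 0.0933
finger_force: 3.6
n 44 pin mid [0.6771 0.0426] len 0.0225 wid -0.0053 0.0046 dist 0.0824 cent dist 0.0816 along 0.0382 yaw rel line deg 59.98
[0.64404953 0.00425195 0.06398942] [-0.75165036  0.36762432  8.39024764] 0.06072223358880056
0.06691587260001425
```

View pics/t1.png

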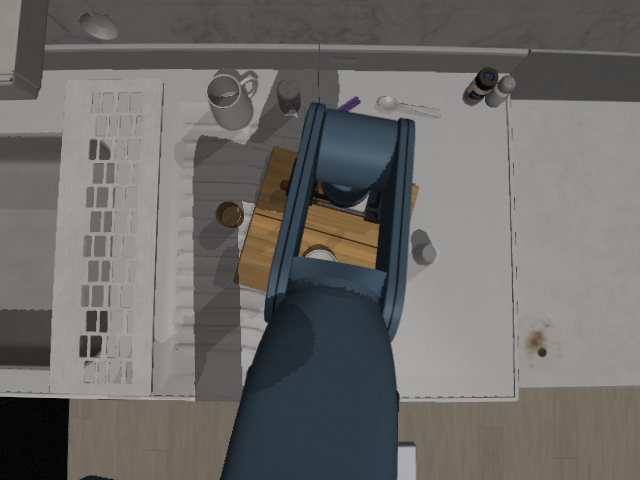

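```bash
python3 -m jog '0 0 -0.012 0 0 0 1;0 0 -0.012 0 0 0 1;-0.018 0 -0.012 0 0 -0.014 1;-0.018 0 -0.012 0 0 -0.014 1'
cat >> h.py <<'E'
def pins(im):
    m=((im[...,0].astype(int)>1.6*im[...,1])&(im[...,0]>40)).astype(np.uint8)
    m[:170]=0;m[330:]=0;m[:,:270]=0;m[:,450:]=0
    ys,xs=np.nonzero(m);P=np.array([at("scene",p,.041)[:2] for p in zip(xs,ys)])
    return m,P
E
python3 - <<'E'
from h import *
im=shot("scene","s1");s=observe();print("tool d",(s["tcp_pos"][:2]-C)@N,s["tcp_pos"],s["force"])
for n in("pin",):
    for m in mark_of(n,"scene")[:2]: q=at("scene",m["point"],.041)[:2];print(n,m,(q-C)@N,(q-C)@V)
print(recognise("pin","scene")[:2])
m,P=pins(im);o=im.copy();o[m>0]=[0,255,0];cv2.imwrite("pics/s1c.png",cv2.resize(np.hstack([im,o])[150:400,:][:, np.r_[180:460,820:1100]][:,:,::-1],None,fx=1.4,fy=1.4))
E
```

```text
clock: 4.6
tcp_pos: [0.6622, -0.0012, 0.0741]
tcp_rot: [0.121, 0.993, -0.0, 0.001]
force: [-0.3, -0.4, -0.9]
width: 0.0931
finger_force: 0.0
tool d 0.07840783214734749 [ 0.66100813 -0.00077754  0.07372683] [-0.4275101  -0.01590703  0.53189022]
pin {'point': [351.8, 231.1], 'confidence': 0.69} 0.07168366207639323 -0.00691544044992639
pin {'point': [318.6, 265.9], 'confidence': 0.51} -0.019184218882495267 -0.03246026734185188
[{'rect': [306.4, 185.3, 408.3, 286.5], 'confidence': 0.64}]
```

View pics/s1c.png

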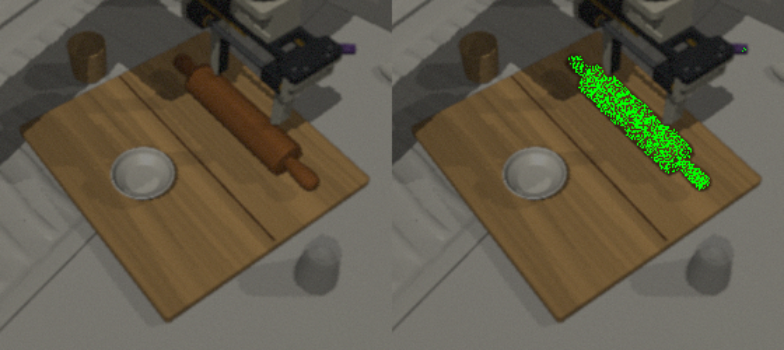

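The scene view shows the pin almost whole, with the fingers behind it, so I'll track it there and calibrate against the first pair of pictures.

```bash
cat >> h.py <<'E'
def sp(im,pr=True):
    im=cv2.GaussianBlur(im,(5,5),0);m,_=pins(im)
    n,l,s,_=cv2.connectedComponentsWithStats(m);m=l==1+np.argmax(s[1:,4]);ys,xs=np.nonzero(m)
    P=np.array([at("scene",p,.041)[:2] for p in zip(xs,ys)]);p,u=tls(P);t=(P-p)@u
    mid=p+u*(t.min()+t.max())/2;d=(mid-C)@N
    print("n",len(xs),"len",(t.max()-t.min()).round(4),"dist",d.round(4),"yaw deg",np.degrees(np.arctan2(u[0],u[1])-np.arctan2(V[0],V[1])).round(2),"along",((mid-C)@V).round(4))
def ld(im): # line in scene picture
    g=cv2.cvtColor(cv2.GaussianBlur(im,(3,3),0),cv2.COLOR_RGB2GRAY).astype(float);P=[]
    c=camera_info("scene");return g
E
python3 - <<'E'
from h import *
for n in("scene0","s1"): sp(cv2.imread(f"pics/{n}.png")[:,:,::-1].copy())
E
```

```text
Traceback (most recent call last):
  File "h.py", line 42, in sp
    im=cv2.GaussianBlur(im,(5,5),0);m,_=pins(im)
                                        ~~~~^^^^
  File "h.py", line 39, in pins
    ys,xs=np.nonzero(m);P=np.array([at("scene",p,.041)[:2] for p in zip(xs,ys)])
                                    ~~^^^^^^^^^^^^^^^^
  File "h.py", line 10, in at
    o,d=ray(cam,px);return o+d*(z-o[2])/d[2]
        ~~~^^^^^^^^
  File "h.py", line 5, in ray
    c=camera_info(cam);K=np.array(c["camera_matrix"]);T=np.array(c["world_from_camera"])
ValueError: time passes only in moves, steps and waits
```

```bash
sed -i '/^def ld/,$d' h.py; sed -i 's/^def ray/import functools\nci=functools.lru_cache(None)(camera_info)\ndef ray/; s/c=camera_info(cam)/c=ci(cam)/' h.py
python3 - <<'E'
from h import *
for n in("scene0","s1"): sp(cv2.imread(f"pics/{n}.png")[:,:,::-1].copy())
print(observe()["clock"])
E
```

```text
n 1838 len 0.2534 dist 0.0829 yaw deg -1.75 along -0.0101
n 1613 len 0.2381 dist 0.0689 yaw deg -1.24 along -0.0178
4.75
```

```bash
python3 -m jog '0.002 0 0.008 0 0 0 1;0.002 0 0.0105 0 0 0 1;0.002 0 0.012 0 0 0 1;0.002 0 0.012 0 0 0 1'
python3 -m jog '0.006 0 0 0 0 0.006 1;0.012 0 0 0 0 0.012 1;0.018 0 0 0 0 0.018 1;0.024 0 0 0 0 0.024 1;0.028 0 0 0 0 0.028 1'
python3 -m jog '0 0 -0.012 0 0 0 1;0 0 -0.012 0 0 0 1;-0.017 0 -0.012 0 0 -0.014 1;-0.017 0 -0.012 0 0 -0.014 1'
python3 - <<'E'
from h import *
sp(shot("scene","s2"));s=observe();print("tool d",(s["tcp_pos"][:2]-C)@N,s["tcp_pos"])
E
```

```text
clock: 5.15
tcp_pos: [0.6601, -0.0003, 0.0642]
tcp_rot: [0.121, 0.993, -0.0, 0.002]
force: [0.2, -1.1, 11.4]
width: 0.0929
finger_force: 5.3
clock: 5.65
tcp_pos: [0.6326, 0.007, 0.064]
tcp_rot: [0.134, 0.991, 0.0, 0.002]
force: [0.7, 1.5, 10.5]
width: 0.0927
finger_force: 4.9
clock: 6.05
tcp_pos: [0.6492, 0.0016, 0.0738]
tcp_rot: [0.128, 0.992, -0.0, 0.001]
force: [0.8, 0.1, 0.2]
width: 0.0927
finger_force: 0.0
n 1671 len 0.2392 dist 0.0492 yaw deg 1.43 along -0.0181
tool d 0.06520725080249946 [0.6480653  0.00194635 0.07345136]
```

```bash
python3 -m jog '0 0 0 0 0 0 1;0 0 0 0 0 0 1'
python3 - <<'E'
from h import *
im=shot("scene","s3");sp(im);s=observe();print("tool d",(s["tcp_pos"][:2]-C)@N)
cv2.imwrite("pics/s3c.png",cv2.resize(im[150:400,180:460,::-1],None,fx=2,fy=2))
E
```

```text
clock: 6.3
tcp_pos: [0.6471, 0.0024, 0.0735]
tcp_rot: [0.128, 0.992, 0.0, -0.001]
force: [0.8, -0.4, 0.2]
width: 0.0928
finger_force: 0.0
n 1531 len 0.2075 dist 0.049 yaw deg 0.27 along -0.0065
tool d 0.06431055078267119
```

View pics/s3c.png

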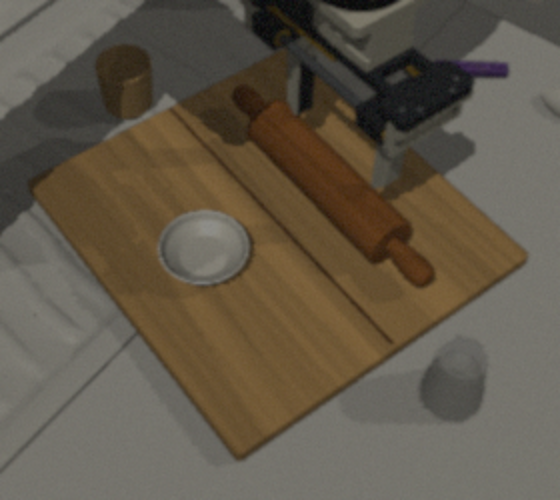

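```bash
python3 -m jog '0.008 0 0.008 0 0 0 1;0.008 0 0.0105 0 0 0 1;0.008 0 0.012 0 0 0 1;0.008 0 0.012 0 0 0 1'
python3 -m jog '0.006 0 0 0 0 0 1;0.012 0 0 0 0 0 1;0.018 0 0 0 0 0 1;0.022 0 0 0 0 0 1;0.024 0 0 0 0 0 1'
python3 -m jog '0 0 0 0 0 0 1;0 0 -0.012 0 0 0 1;0 0 -0.012 0 0 0 1;-0.015 0 -0.012 0 0 0 1;-0.015 0 -0.012 0 0 0 1'
python3 - <<'E'
from h import *
sp(shot("scene","s4"));s=observe();print("tool d",(s["tcp_pos"][:2]-C)@N,s["tcp_pos"])
E
```

```text
clock: 6.75
tcp_pos: [0.6415, 0.0039, 0.0641]
tcp_rot: [0.128, 0.992, -0.0, 0.002]
force: [-0.5, -1.3, 9.6]
width: 0.093
finger_force: 5.2
clock: 7.25
tcp_pos: [0.6181, 0.0105, 0.0641]
tcp_rot: [0.127, 0.992, 0.0, 0.002]
force: [0.2, 1.4, 10.2]
width: 0.0932
finger_force: 5.1
clock: 7.75
tcp_pos: [0.6324, 0.006, 0.0738]
tcp_rot: [0.128, 0.992, -0.0, 0.0]
force: [-0.8, -0.9, 0.1]
width: 0.0927
finger_force: 0.0
n 1398 len 0.187 dist 0.0379 yaw deg 1.87 along -0.0039
tool d 0.04797032718505239 [0.63140012 0.00635352 0.07350193]
```

```bash
python3 -m jog '0.003 0 0.008 0 0 0 1;0.003 0 0.0105 0 0 0 1;0.003 0 0.012 0 0 0 1;0.003 0 0.012 0 0 0 1'
python3 -m jog '0.006 0 0 0 0 0 1;0.012 0 0 0 0 0 1;0.018 0 0 0 0 0 1;0.022 0 0 0 0 0 1;0.024 0 0 0 0 0 1'
python3 -m jog '0 0 0 0 0 0 1;0 0 -0.012 0 0 0 1;0 0 -0.03 0 0 0 1;-0.015 0 -0.05 0 0 0 1;-0.03 0 -0.07 0 0 0 1'
python3 -m jog '-0.05 0.1 -0.04 0 0 0 1;-0.05 0.2 -0.04 0 0 0 1;-0.05 0.25 -0.04 0 0 0 1;-0.05 0.25 -0.04 0 0 0 1;-0.05 0.25 -0.04 0 0 0 1'
python3 - <<'E'
from h import *
im=shot("top","t2");pin(im);s=observe();print("tool d",(s["tcp_pos"][:2]-C)@N,s["tcp_pos"])
cv2.imwrite("pics/t2c.png",cv2.resize(im[130:340,220:450,::-1],None,fx=2.5,fy=2.5))
E
```

```text
clock: 8.2
tcp_pos: [0.6299, 0.0069, 0.0641]
tcp_rot: [0.128, 0.992, -0.0, 0.002]
force: [-0.0, -0.8, 10.8]
width: 0.0928
finger_force: 5.9
clock: 8.7
tcp_pos: [0.6064, 0.0135, 0.0641]
tcp_rot: [0.127, 0.992, 0.0, 0.002]
force: [0.8, 0.3, 12.5]
width: 0.0928
finger_force: 5.9
clock: 9.2
tcp_pos: [0.6333, 0.006, 0.1323]
tcp_rot: [0.127, 0.992, 0.0, -0.001]
force: [1.1, 0.6, 0.1]
width: 0.0931
finger_force: 0.0
clock: 9.7
tcp_pos: [0.7415, 0.2262, 0.1706]
tcp_rot: [0.128, 0.992, -0.0, -0.001]
force: [1.2, -0.6, 0.3]
width: 0.0929
finger_force: 0.0
n 2226 pin mid [0.6094 0.0115] len 0.2567 wid -0.0224 0.0228 dist 0.0254 cent dist 0.0254 along -0.0099 yaw rel line deg 0.52
tool d 0.09423621627740891 [0.74264645 0.23504547 0.17024586]
```

View pics/t2c.png

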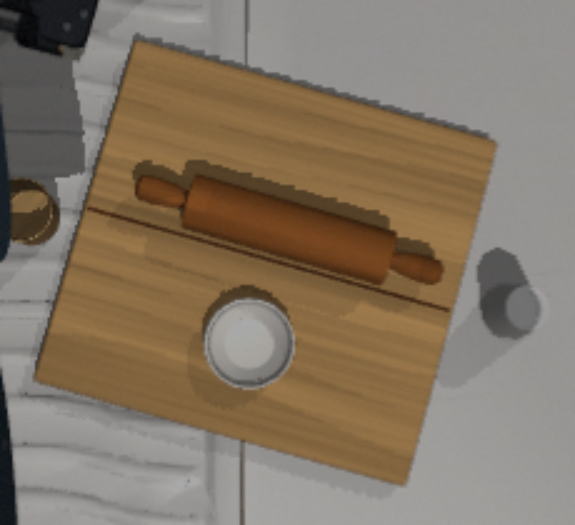

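The clear top view gives the pin 25.4 mm from the line with +0.5° yaw. Its outline measures 257 × 45 mm, as it should. Two more strokes, with a small turn back.

```bash
python3 -m jog '0.05 -0.1 0 0 0 0 1;0.05 -0.2 0 0 0 0 1;0.05 -0.25 0 0 0 0 1;0.05 -0.25 0.03 0 0 0 1;0.05 -0.25 0.05 0 0 0 1'
python3 - <<'E'
from h import *
s=observe();Rm=R.from_quat(s["tcp_rot"]).as_matrix()
print(s["tcp_pos"],"shift",Rm.T@(np.array([.6094,.0115,.072])-s["tcp_pos"])-[.007,0,0],"yaw rel line",np.degrees(np.arctan2(Rm[0,1],Rm[1,1])-np.arctan2(V[0],V[1])))
E
```

```text
clock: 10.25
tcp_pos: [0.6358, 0.0086, 0.1327]
tcp_rot: [0.128, 0.992, -0.0, 0.002]
force: [1.0, -0.4, 0.3]
width: 0.0932
finger_force: 0.0
[0.63583254 0.00863521 0.1327031 ] shift [ 0.01952172 -0.00391021  0.06060579] yaw rel line -0.8070201358188751
```

```bash
python3 -m jog '0 0 0 0 0 0.02 1;0 0 0 0 0 0.02 1;0 0 0 0 0 0.02 1'
python3 - <<'E'
from h import *
s=observe();Rm=R.from_quat(s["tcp_rot"]).as_matrix()
print(s["tcp_pos"],"shift",Rm.T@(np.array([.6094,.0115,.072])-s["tcp_pos"])-[.007,0,0],"yaw rel line",np.degrees(np.arctan2(Rm[0,1],Rm[1,1])-np.arctan2(V[0],V[1])))
E
```

```text
clock: 10.55
tcp_pos: [0.6368, 0.0114, 0.1317]
tcp_rot: [0.137, 0.991, 0.0, 0.0]
force: [-0.3, 0.5, 0.8]
width: 0.0927
finger_force: 0.0
[0.63680321 0.0114049  0.13169069] shift [ 0.01944485 -0.00739126  0.05966542] yaw rel line 0.3081348811642243
```

```bash
python3 -m jog '0.0195 -0.007 0.04 0 0 0 1;0.0195 -0.007 0.06 0 0 0 1;0.0195 -0.007 0.066 0 0 0 1;0.0195 -0.007 0.068 0 0 0 1;0.0195 -0.007 0.0695 0 0 0 1'
python3 -m jog '0 0 0.0005 0 0 0 1;0 0 0.0005 0 0 0 1'
```

```text
clock: 11.05
tcp_pos: [0.6184, 0.01, 0.0641]
tcp_rot: [0.137, 0.991, -0.0, 0.003]
force: [0.4, -0.4, 11.2]
width: 0.093
finger_force: 5.5
clock: 11.25
tcp_pos: [0.6188, 0.0099, 0.0642]
tcp_rot: [0.137, 0.991, -0.0, 0.003]
force: [0.6, 0.8, 7.3]
width: 0.0928
finger_force: 3.2
```

```bash
python3 -m jog '0.006 0 0 0 0 -0.002 1;0.012 0 0 0 0 -0.004 1;0.018 0 0 0 0 -0.006 1;0.022 0 0 0 0 -0.008 1;0.025 0 0 0 0 -0.01 1'
python3 -m jog '0 0 0 0 0 0 1;0 0 -0.012 0 0 0 1;0 0 -0.012 0 0 0 1;-0.012 0 -0.012 0 0 0.005 1;-0.012 0 -0.012 0 0 0.005 1'
python3 - <<'E'
from h import *
sp(shot("scene","s5"));s=observe();print("tool d",(s["tcp_pos"][:2]-C)@N,s["tcp_pos"])
E
```

```text
clock: 11.75
tcp_pos: [0.5945, 0.0168, 0.0642]
tcp_rot: [0.132, 0.991, 0.0, 0.003]
force: [-1.1, 0.4, 6.1]
width: 0.0926
finger_force: 3.1
clock: 12.25
tcp_pos: [0.6048, 0.0128, 0.0739]
tcp_rot: [0.135, 0.991, -0.0, 0.001]
force: [-0.8, -1.1, 0.1]
width: 0.0929
finger_force: 0.0
n 1712 len 0.2246 dist 0.0118 yaw deg 1.26 along -0.0251
tool d 0.01967957224091445 [0.60386657 0.01293178 0.07344364]
```

```bash
python3 -m jog '0.000 0 0.008 0 0 0 1;0.000 0 0.0105 0 0 0 1;0.000 0 0.012 0 0 0 1;0.000 0 0.012 0 0 0 1'
python3 -m jog '0.006 0 0 0 0 -0.002 1;0.012 0 0 0 0 -0.004 1;0.018 0 0 0 0 -0.006 1;0.022 0 0 0 0 -0.008 1;0.024 0 0 0 0 -0.01 1'
python3 -m jog '0 0 0 0 0 0 1;0 0 0 0 0 0 1;0 0 -0.012 0 0 0 1;0 0 -0.04 0 0 0 1;-0.03 0 -0.07 0 0 0 1'
python3 -m jog '-0.05 0.1 -0.04 0 0 0 1;-0.05 0.2 -0.04 0 0 0 1;-0.05 0.25 -0.04 0 0 0 1;-0.05 0.25 -0.04 0 0 0 1;-0.05 0.25 -0.04 0 0 0 1'
python3 - <<'E'
from h import *
im=shot("top","t3");pin(im);s=observe();print("tool d",(s["tcp_pos"][:2]-C)@N,s["tcp_pos"])
cv2.imwrite("pics/t3c.png",cv2.resize(im[130:340,220:450,::-1],None,fx=2.5,fy=2.5))
E
```

```text
clock: 12.7
tcp_pos: [0.6057, 0.0124, 0.064]
tcp_rot: [0.135, 0.991, -0.0, 0.003]
force: [-0.3, -1.4, 16.5]
width: 0.093
finger_force: 8.0
clock: 13.2
tcp_pos: [0.5823, 0.019, 0.064]
tcp_rot: [0.13, 0.991, -0.0, 0.003]
force: [0.4, -0.4, 15.8]
width: 0.0932
finger_force: 7.8
clock: 13.7
tcp_pos: [0.6044, 0.0131, 0.1302]
tcp_rot: [0.129, 0.992, 0.0, -0.004]
force: [0.7, -0.1, -0.1]
width: 0.0927
finger_force: 0.0
clock: 14.2
tcp_pos: [0.7174, 0.2316, 0.1695]
tcp_rot: [0.13, 0.992, -0.0, -0.001]
force: [1.1, -0.3, 0.9]
width: 0.093
finger_force: 0.0
n 2239 pin mid [0.5881 0.0166] len 0.2624 wid -0.0225 0.0225 dist 0.0035 cent dist 0.0035 along -0.0106 yaw rel line deg 0.49
tool d 0.06982020894210682 [0.71872293 0.24014052 0.16937591]
```

View pics/t3c.png

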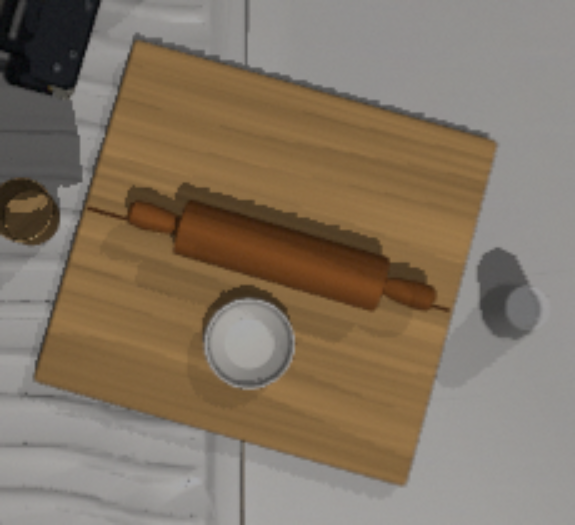

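3.5 mm and 0.5° remain, so one short stroke of 7 mm at the finger, with −0.017 rad of turn.

```bash
python3 -m jog '0.05 -0.1 0 0 0 0 1;0.05 -0.2 0 0 0 0.01 1;0.05 -0.25 0 0 0 0.01 1;0.05 -0.25 0.04 0 0 0.01 1;0.05 -0.25 0.04 0 0 0.01 1'
python3 -m jog '0 0 0 0 0 0 1;0 0 0 0 0 0 1'
python3 - <<'E'
from h import *
s=observe();Rm=R.from_quat(s["tcp_rot"]).as_matrix()
print(s["tcp_pos"],"shift",Rm.T@(np.array([.5881,.0166,.0615])-s["tcp_pos"])-[.004,0,0],"yaw rel line",np.degrees(np.arctan2(Rm[0,1],Rm[1,1])-np.arctan2(V[0],V[1])))
E
```

```text
clock: 14.75
tcp_pos: [0.6084, 0.0123, 0.1348]
tcp_rot: [0.135, 0.991, -0.0, 0.0]
force: [0.1, 0.1, 0.0]
width: 0.0928
finger_force: 0.0
clock: 14.95
tcp_pos: [0.6088, 0.0128, 0.1344]
tcp_rot: [0.136, 0.991, 0.0, -0.001]
force: [-0.4, 0.1, -0.0]
width: 0.0932
finger_force: 0.0
[0.60876179 0.0128286  0.13440274] shift [ 0.0167628  -0.00196344  0.07294514] yaw rel line 0.20802347040234892
```

```bash
python3 -m jog '0.017 -0.002 0.04 0 0 0 1;0.017 -0.002 0.065 0 0 0 1;0.017 -0.002 0.069 0 0 0 1;0.017 -0.002 0.071 0 0 0 1;0.017 -0.002 0.0725 0 0 0 1'
python3 -m jog '0.002 0 0 0 0 -0.005 1;0.004 0 0 0 0 -0.01 1;0.006 0 0 0 0 -0.015 1;0.007 0 0 0 0 -0.017 1;0.007 0 0 0 0 -0.017 1'
python3 -m jog '0 0 0 0 0 0 1;0 0 -0.004 0 0 0 1;0 0 -0.015 0 0 0 1;0 0 -0.04 0 0 0 1;-0.03 0 -0.07 0 0 0 1'
python3 -m jog '-0.05 0.1 -0.04 0 0 0 1;-0.05 0.2 -0.04 0 0 0 1;-0.05 0.25 -0.04 0 0 0 1;-0.05 0.25 -0.04 0 0 0 1;-0.05 0.25 -0.04 0 0 0 1'
python3 - <<'E'
from h import *
im=shot("top","t4");pin(im)
cv2.imwrite("pics/t4c.png",cv2.resize(im[130:340,220:450,::-1],None,fx=2.5,fy=2.5))
print([ (n,np.round(at("top",m["point"],z)[:2],4)) for n,z in(("dish",.018),("glass",0),("pin",.041)) for m in mark_of(n,"top")[:1]])
E
```

```text
clock: 15.45
tcp_pos: [0.5948, 0.0172, 0.0642]
tcp_rot: [0.134, 0.991, 0.0, 0.002]
force: [0.4, 1.8, 9.3]
width: 0.093
finger_force: 4.4
clock: 15.95
tcp_pos: [0.5874, 0.019, 0.0642]
tcp_rot: [0.126, 0.992, 0.001, 0.002]
force: [1.1, 4.0, 5.1]
width: 0.093
finger_force: 2.9
clock: 16.45
tcp_pos: [0.611, 0.0118, 0.1323]
tcp_rot: [0.126, 0.992, 0.0, -0.004]
force: [1.2, 0.1, 0.0]
width: 0.0932
finger_force: 0.0
clock: 16.95
tcp_pos: [0.7226, 0.2311, 0.1726]
tcp_rot: [0.127, 0.992, -0.0, 0.0]
force: [0.9, -0.2, 0.7]
width: 0.093
finger_force: 0.0
n 2249 pin mid [0.5866 0.0171] len 0.2624 wid -0.0224 0.0229 dist 0.0019 cent dist 0.0019 along -0.0106 yaw rel line deg 0.53
[('dish', array([0.5175, 0.0429])), ('glass', array([ 0.5478, -0.1849])), ('pin', array([0.5862, 0.0217]))]
```

View pics/t4c.png

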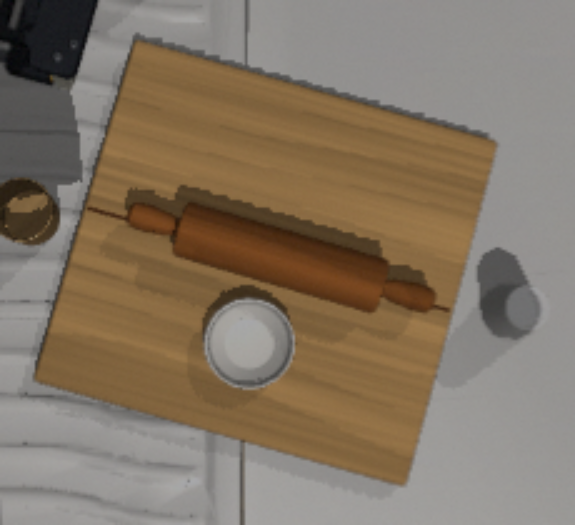

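1.9 mm left, with the dish and glass where they were. One last small nudge.

```bash
python3 -m jog '0.05 -0.1 0 0 0 0 1;0.05 -0.2 0 0 0 0.01 1;0.05 -0.25 0 0 0 0.014 1;0.05 -0.25 0.04 0 0 0.014 1;0.05 -0.25 0.04 0 0 0.014 1'
python3 -m jog '0 0 0 0 0 0 1;0 0 0 0 0 0 1'
python3 - <<'E'
from h import *
s=observe();Rm=R.from_quat(s["tcp_rot"]).as_matrix()
print(s["tcp_pos"],"shift",Rm.T@(np.array([.5866,.0171,.0615])-s["tcp_pos"])-[.002,0,0])
E
```

```text
clock: 17.65
tcp_pos: [0.6144, 0.0094, 0.1374]
tcp_rot: [0.134, 0.991, -0.0, 0.001]
force: [0.3, -0.4, 0.3]
width: 0.093
finger_force: 0.0
clock: 17.85
tcp_pos: [0.6148, 0.0104, 0.1368]
tcp_rot: [0.136, 0.991, -0.0, -0.0]
force: [0.6, 0.1, 0.3]
width: 0.0928
finger_force: 0.0
[0.61483053 0.01037958 0.13680303] shift [ 0.02694198 -0.00111249  0.07532461]
```

```bash
python3 -m jog '0.027 -0.001 0.04 0 0 0 1;0.027 -0.001 0.065 0 0 0 1;0.027 -0.001 0.071 0 0 0 1;0.027 -0.001 0.0735 0 0 0 1;0.027 -0.001 0.075 0 0 0 1'
python3 -m jog '0.0015 0 0.0003 0 0 -0.005 1;0.003 0 0.0003 0 0 -0.01 1;0.0045 0 0.0003 0 0 -0.012 1;0.0045 0 0.0003 0 0 -0.012 1'
python3 -m jog '0 0 0 0 0 0 1;0 0 -0.004 0 0 0 1;0 0 -0.015 0 0 0 1;0 0 -0.04 0 0 0 1;-0.03 0 -0.07 0 0 0 1'
python3 -m jog '-0.05 0.1 -0.04 0 0 0 1;-0.05 0.2 -0.04 0 0 0 1;-0.05 0.25 -0.04 0 0 0 1;-0.05 0.25 -0.04 0 0 0 1;-0.05 0.25 -0.04 0 0 0 1'
python3 - <<'E'
from h import *
im=shot("top","t5");pin(im)
E
```

```text
clock: 18.35
tcp_pos: [0.5925, 0.0189, 0.0641]
tcp_rot: [0.133, 0.991, -0.0, 0.003]
force: [-1.1, -2.7, 11.1]
width: 0.0925
finger_force: 5.8
clock: 18.75
tcp_pos: [0.5882, 0.0202, 0.0642]
tcp_rot: [0.127, 0.992, -0.0, 0.003]
force: [-0.3, -0.7, 5.4]
width: 0.0928
finger_force: 2.7
clock: 19.25
tcp_pos: [0.6109, 0.0143, 0.1316]
tcp_rot: [0.127, 0.992, 0.0, -0.003]
force: [0.4, 0.4, 0.7]
width: 0.093
finger_force: 0.0
clock: 19.75
tcp_pos: [0.7226, 0.2337, 0.1719]
tcp_rot: [0.128, 0.992, 0.0, 0.001]
force: [0.9, -1.1, -0.0]
width: 0.093
finger_force: 0.0
n 2234 pin mid [0.5876 0.0168] len 0.2624 wid -0.0223 0.0226 dist 0.0029 cent dist 0.0029 along -0.0106 yaw rel line deg 0.47
```

The touch-down itself nudges the pin back about 2 mm, so I'll allow for that with a 10 mm finger stroke.

```bash
python3 -m jog '0.05 -0.1 0 0 0 0 1;0.05 -0.2 0 0 0 0.01 1;0.05 -0.25 0 0 0 0.014 1;0.05 -0.25 0.04 0 0 0.014 1;0.05 -0.25 0.04 0 0 0.014 1'
python3 -m jog '0.02 0 0.02 0 0 0 1;0.02 0 0.04 0 0 0 1;0.02 0 0.05 0 0 0 1;0.02 0 0.05 0 0 0 1;0.02 0 0.05 0 0 0 1'
python3 - <<'E'
from h import *
s=observe();Rm=R.from_quat(s["tcp_rot"]).as_matrix()
print(s["tcp_pos"],"shift",Rm.T@(np.array([.5876,.0168,.0625])-s["tcp_pos"])-[.005,0,0])
E
```

```text
clock: 20.3
tcp_pos: [0.6151, 0.0134, 0.1367]
tcp_rot: [0.134, 0.991, -0.0, 0.002]
force: [1.2, -0.3, -0.5]
width: 0.0929
finger_force: 0.0
clock: 20.8
tcp_pos: [0.5969, 0.0203, 0.086]
tcp_rot: [0.134, 0.991, -0.0, 0.001]
force: [0.6, 0.5, -0.7]
width: 0.0932
finger_force: 0.0
[0.59687468 0.02032568 0.08602648] shift [ 0.00303662 -0.00586848  0.02351423]
```

```bash
python3 -m jog '0.003 -0.004 0.012 0 0 0 1;0.003 -0.004 0.018 0 0 0 1;0.003 -0.004 0.021 0 0 0 1;0.003 -0.004 0.0225 0 0 0 1;0.003 -0.004 0.0235 0 0 0 1'
python3 -m jog '0.003 0 0.0005 0 0 -0.005 1;0.006 0 0.0005 0 0 -0.01 1;0.009 0 0.0005 0 0 -0.015 1;0.01 0 0.0005 0 0 -0.02 1;0.01 0 0.0005 0 0 -0.02 1'
python3 - <<'E'
from h import *
s=observe();print((s["tcp_pos"][:2]-C)@N);sp(shot("scene","s6"))
E
python3 -m jog '0 0 0 0 0 0 1;0 0 -0.005 0 0 0 1;0 0 -0.02 0 0 0 1;0 0 -0.04 0 0 0 1;-0.03 0 -0.07 0 0 0 1'
python3 -m jog '-0.05 0.1 -0.04 0 0 0 1;-0.05 0.2 -0.04 0 0 0 1;-0.05 0.25 -0.04 0 0 0 1;-0.05 0.25 -0.04 0 0 0 1;-0.05 0.25 -0.04 0 0 0 1'
python3 - <<'E'
from h import *
im=shot("top","t5");pin(im)
cv2.imwrite("pics/t5c.png",cv2.resize(im[130:340,220:450,::-1],None,fx=2.5,fy=2.5))
E
```

```text
clock: 21.3
tcp_pos: [0.5943, 0.0164, 0.064]
tcp_rot: [0.134, 0.991, -0.0, 0.003]
force: [0.5, -1.1, 16.5]
width: 0.0932
finger_force: 8.4
clock: 21.8
tcp_pos: [0.585, 0.0191, 0.0641]
tcp_rot: [0.125, 0.992, -0.0, 0.003]
force: [-1.4, -1.2, 14.0]
width: 0.0927
finger_force: 7.1
-0.00019526406108575457
n 1657 len 0.2278 dist -0.0036 yaw deg -0.8 along -0.0238
clock: 22.35
tcp_pos: [0.6066, 0.0139, 0.1293]
tcp_rot: [0.124, 0.992, 0.0, -0.005]
force: [0.8, -0.4, 0.4]
width: 0.0931
finger_force: 0.0
clock: 22.85
tcp_pos: [0.7178, 0.2337, 0.1698]
tcp_rot: [0.125, 0.992, -0.0, -0.0]
force: [0.3, -1.0, -0.6]
width: 0.0927
finger_force: 0.0
n 2243 pin mid [0.5843 0.0178] len 0.2624 wid -0.0223 0.0228 dist -0.0005 cent dist -0.0005 along -0.0105 yaw rel line deg -0.5
```

View pics/t5c.png

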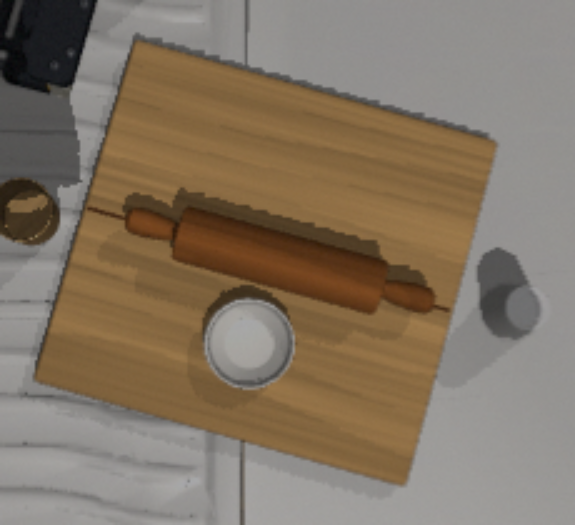

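The pin lies 0.5 mm from the line at −0.5° yaw. The dish, cup and glass are unmoved and the arm is clear, so I'm handing in.

```bash
python3 -c "from station import *;print(sign_off())"
```

```text
the job is handed in; nothing more can be done
None
```

I rolled the pin onto the dark line and let go of it: in the last top picture its middle is about 0.5 mm from the line and it lies within 0.5° of it, the dish, cup and glass look unmoved, and the job was handed in at about 23 s.

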